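# Hang the vial holder on its screw and click the vial in

## Robot

A 6-joint arm with a two-finger parallel gripper is mounted at the origin on the work surface. World frame = base frame: x ahead of the robot, y to its left, z up, the work surface at z = 0. Lengths are in mm, angles in rad, forces in N, time in s.
With the tool pointing down it reaches from about 300 to 775 mm from the base axis. Payload 14.6 kg.
Tool frame: the origin (TCP) lies at the very end of the fingers, on their centre line; the grasp point (between the pads) lies 19 mm behind it; z points along the fingers, y is the line along which they close (so a half turn about z gives the same grasp; the last joint's range is limited). The gripper opens to 94 mm and grips with 3 to 60 N. Pads are 16 mm wide; open, the fingers measure 119 mm over their backs; the gripper's body (75 mm by 177 mm) begins 78 mm behind the grasp point.
Start: joints at [-1.253, 0.3, 1.521, -0, 1.321, -0.067], TCP at [206.448, -509.773, 178.446] pointing down, gripper open.
Joint ranges: [-3.03, 3.03], [-0.79, 2.21], [0.23, 2.52], [-1.04, 4.18], [0, 3.07], [-2.55, 2.55]. Speed limits (rad/s): [2.22, 2.22, 2.57, 3.14, 3.14, 3.14].

## Interface

Orientations are given as [roll, pitch, yaw] about the fixed x, y, z axes, in that order (R = Rz(yaw) Ry(pitch) Rx(roll)).
In Python, from cell import manip, eyes, ticket gives the robot as it stands. The module is installed in compiled form; this text tells all that it offers.
- The arm moves only by the tool arm_command, never from a script. Its argument "plan" is a list of rows, each a list of 5 numbers: the opening, from -1 (shut) to 1 (fully open), then the shift along the tool's x, y, z in m, then the turn about the tool's z in rad. In form: [[jaw, dx, dy, dz, roll], ...]. A call has 1 to 20 rows; each row shifts and turns the commanded pose from where the row before left it, along the tool's axes as they then stand; what a row does not reach is not made up. A row lasts 1/8 s, in which the tool goes at most 62.5 mm and 10.7 degrees, less where a joint would pass 70% of its speed; a pose out of reach is approached as far as the arm can. A call is refused whole if a number of a shift passes 0.0625 or a number of a turn 0.188, either way. A call with a gripper value outside its range is refused whole. The fingers move at their own pace and stop on an object; "newtons" is the grip in N (left out, the last holds). Time passes only in rows, so rows that do not move let the fingers close. It gives the time, the measured TCP pose, the force, the opening and the grip force at its end, in the units of the state.
- manip.read_state(): the state, without advancing time (a new reading comes with each control period).
- eyes.camera(name): name is "scene" or "top" or "wrist"; returns a dict with "img" (400x640x3 uint8, blue, green, red), "z_map" (400x640 float32, mm along the optical axis (not along the pixel's ray), 0 where there is no reading), "fx", "fy", "cx", "cy" (pixels), "eye" and "orientation" of the camera in the world. Camera axes: x right, y down, z forward; pixel columns grow to the right and rows downward; lengths in mm; the calibration is good to about 2 mm. A picture is of the moment at which its call begins.
- ticket.sign_off(): hands the job in; it is judged then, once.
The state is a dict: "clock": time; "joints": joint angles; "qd": joint speeds; "effort": joint torques, N m; "eef_pos": TCP position; "eef_rot": TCP orientation; "wrist_force": force on the tool from outside, world axes, zero at the start; "moment": the same for the moment, N m; "finger_gap": finger opening in mm; "finger_force": force on a finger pad.
Only numpy, scipy, OpenCV 4.12 (cv2) and the standard library are available. Lean on these libraries where they do the work, as an engineer would, in place of code of your own. Each camera call takes 0.05 s, during which the arm holds its last target. There are 200 camera calls.

## Task

Hang the grey vial holder on the upright white panel: pass the wide part of the keyhole in its back plate over the screw head, slide the holder down until the screw is at the top of the narrow slot, and let go. Then push the grey-capped glass vial straight down into the hanging holder, fully home until the sprung ball clicks in above its shoulder, and let go, leaving the holder hanging upright and the other jars and the small vial standing where they are.

Things in the scene. Friction and masses are not known exactly. Their poses are not given: they have to be found in the camera images.
- panel: White upright panel fixed on the table, 16 mm thick, 240 mm wide, 138 mm tall, on two low feet behind it. Origin: centre of its underside at mid-thickness. z up, y along its width; its front face, 8 mm from the origin, looks to its local -x, which is roughly world +y. Place and yaw differ each time.
- screw (a point): The one proud steel screw, at mid-width of the panel's front face, 125 mm above the table, pointing along the panel's -x (axes as the panel's). Shank 6 mm thick, 8.5 mm long; then a round head 15 mm across, 4 mm thick. This point: on the screw's axis, half-way along the shank, 4.25 mm in front of the panel face (panel local x = -12.25 mm).
- holder: Vial holder, about 160 g, loose, at first standing upright on the table: grey square cup in front, bare aluminium back plate. Origin: on the cup's axis, at the underside. z up; +x points to the back plate, so hung its yaw equals the panel's. Hung, its underside is about 44 mm above the table and it leans forward 0.01 to 0.03 rad.
- socket (a point): Centre of the cup's open mouth, holder local (0, 0, 50) mm, axes as the holder's. Cup: 39 x 39 mm outside, 29 x 29 mm inside, 50 mm tall, inner floor 5 mm above the underside. Its plain +y and -y sides (39 mm apart) can be gripped from above. A black spring housing stands out of the front wall to x = -28.5 mm, heights 36 to 50 mm.
- keyhole_wide (a point): Centre of the keyhole's wide part, an eight-sided opening 21 mm across flats: holder local (32, 0, 64) mm, mid-thickness of the plate. Plate: 4 mm thick (x = 30 to 34 mm), 56 mm wide, from the underside up to 94 mm. Two rubber feet on its back, 8 mm above the underside, stand out 2 mm (to x = 36 mm) and meet the panel when hung.
- keyhole_top (a point): Where the screw's axis lies when the holder is fully slid down: holder local (32, 0, 81) mm, mid-thickness of the plate, 17 mm above keyhole_wide. The narrow slot runs up from the wide part, is 9.5 mm wide and ends at 84 mm.
- detent (a joint): Sprung steel ball, 12 mm across, in the cup's front (-x) wall, centred 43 mm above the holder's underside. 0 = out, standing 5 mm into the cup; grows (m) to 0.0045 as pressed into the wall. Spring: 2.8 N plus 1.4 N per mm. Passing it takes about 3 to 8 N downward; it drags on the vial all the way and springs out over the vial's shoulder at the bottom.
- vial: The vial to load: clear glass, upright, loose, about 45 g, round. Body 26 mm across, 34 mm tall, bevelled 3 mm at bottom and shoulder; neck 18 mm; grey cap 23 mm across, from 41 to 70 mm above its underside, to be gripped from above. Origin: centre of underside. Home, it rests on the cup's floor and its cap stands 25 mm above the rim. Swaps places with the red-lidded jars.
- jar_a: bystander: specimen jar with a red screw lid, 46 mm across, 66 mm tall, loose on the table. Origin: centre of its underside.
- jar_b: bystander: specimen jar with a red screw lid, 46 mm across, 66 mm tall, loose on the table. Origin: centre of its underside.
- jar_c: bystander: specimen jar with a green screw lid, 46 mm across, 66 mm tall, loose on the table. Origin: centre of its underside.
- stub_vial: bystander: small glass vial with a metal cap, 20 mm across, 34 mm tall, loose on the table. Origin: centre of its underside.
Not all that is in view belongs to the job. What is shaped like the vial but purple is not meant.

How it is judged (in metres and radians):
On the way, in this order (a step that is already met when the one before it is completed fails the run):
1. the holder hangs on the screw at the top of its slot, let go (distance between keyhole_top and screw below 0.007 m and angle between holder's own z axis and vertical below 0.15 rad and contact force between the fingers and holder below 0.2 N), for 0.3 s.
2. the vial is fully home in the hanging holder and the ball has clicked out above its shoulder (distance between keyhole_top and screw below 0.007 m and angle between holder's own z axis and vertical below 0.15 rad and z of vial in the frame of holder between 0.002 and 0.0075 m and x of vial in the frame of holder between -0.004 and 0.004 m and y of vial in the frame of holder between -0.004 and 0.004 m and angle between the z axis of vial and the z axis of holder, either way round below 0.15 rad and value of joint detent below 0.001 m), for 0.2 s.
At the end, for the whole second after the job is handed in: Holder hung: keyhole_top within 7 mm of the screw point, tilt under 0.15 rad. Vial home: underside 2 to 7.5 mm above the holder's, within 4 mm of the socket axis in x and y, within 0.15 rad of parallel, ball out (detent under 1 mm). Both at rest (all of step 2 and linear speed of each of holder, vial below 0.02 m/s); the robot touches nothing.
It fails at once if a bystander jar or the small vial is shoved more than 30 mm or tipped more than 0.4 rad (distance of any of jar_a, jar_b, jar_c, stub_vial from where it was at the start of the episode above 0.03 m or angle between any of jar_a, jar_b, jar_c, stub_vial's own z axis and vertical above 0.4 rad).
It also fails if it takes over 58 s, if anything falls off the work surface, if the arm or the gripper's body presses on something with over 40 N, if the wrist force passes 120 N, or if a joint passes its speed limit or range.

## Working session

There is one attempt and no reset: what is moved stays moved. The work goes in short steps, Python scripts to look and compute and a tool call to move; the robot and the scene stay as the last step left them, time stands still between calls to the robot, and variables do not carry over. Pictures are saved under pics/ and viewed, at most 12 in all, crops included, and the job is handed in when it is done.

Besides the shell and the picture viewer there is one more tool, called after "Call:" as name(argument=value, ...), one argument or row to a line, values as JSON. arm_command: Moves the arm, as the interface text tells. Its arguments: {"type":"object","properties":{"plan":{"type":"array"},"newtons":{"type":"number"}},"required":["plan"]}

```bash
mkdir -p pics
cat > h.py <<'E'
import numpy as np, cv2
from scipy.spatial.transform import Rotation as R
from cell import manip, eyes, ticket
def cam(n):
    c=eyes.camera(n); np.savez('%s.npz'%n,**c); return c
def rot(c):
    o=np.array(c['orientation'],float)
    return o if o.shape==(3,3) else R.from_euler('xyz',o).as_matrix()
def pts(c):
    z=c['z_map'].astype(float); v,u=np.mgrid[:400,:640]
    P=np.stack([(u-c['cx'])/c['fx']*z,(v-c['cy'])/c['fy']*z,z],-1)@rot(c).T+np.array(c['eye'])
    P[z==0]=np.nan; return P
def ray(c,u,v,h):
    d=rot(c)@np.array([(u-c['cx'])/c['fx'],(v-c['cy'])/c['fy'],1]); e=np.array(c['eye'])
    return e+d*(h-e[2])/d[2]
E
python3 - <<'E'
from h import *
s=manip.read_state(); print(s)
for n in('scene','top','wrist'):
    c=cam(n); print(n,c['eye'],c['orientation'],c['fx'],c['cx'],c['cy']); cv2.imwrite('pics/%s0.png'%n,c['img'])
E
```

```text
{'clock': 0.0, 'joints': array([-1.25260038e+00,  3.00468453e-01,  1.52158395e+00, -8.47618358e-06,
        1.32070804e+00, -6.65857875e-02]), 'qd': array([-0.00034039, -0.00026898, -0.00180814,  0.00220587,  0.00104648,
        0.00023292]), 'effort': array([ 3.09053539e-04, -5.31800437e+01, -3.52737737e+01,  7.08331587e-02,
        2.43639486e-02, -6.82592986e-05]), 'eef_pos': array([ 206.35504093, -509.49950327,  177.88659231]), 'eef_rot': array([-3.14042691e+00, -6.95087863e-05,  3.84783799e-01]), 'wrist_force': array([-0.33145571, -0.12471958, -0.61970026]), 'moment': array([-0.02001691,  0.01827219, -0.0076471 ]), 'finger_force': 0.0, 'finger_gap': 94.12357553848068}
scene [1007.01859813  461.73703347  583.5731451 ] [-2.23294956  0.01664825  2.3731867 ] 386.92338792047417 317.86404864335566 199.3347935418381
top [475.09582527  -6.7465461  944.2963902 ] [-3.00841089  0.01487253 -1.58757738] 406.8081788929736 318.58950627041577 202.96021103859425
wrist [ 276.46802981 -481.50598748  383.56594768] [ 2.87800605e+00  1.51836191e-03 -1.18617417e+00] 276.12971651346516 318.2106335498331 197.71939982135058
```

View pics/scene0.png

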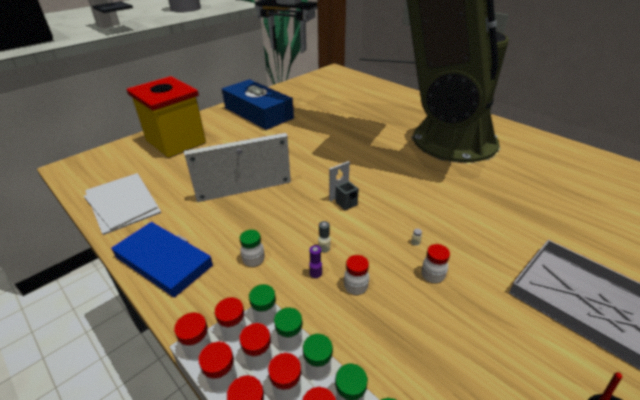

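View pics/top0.png

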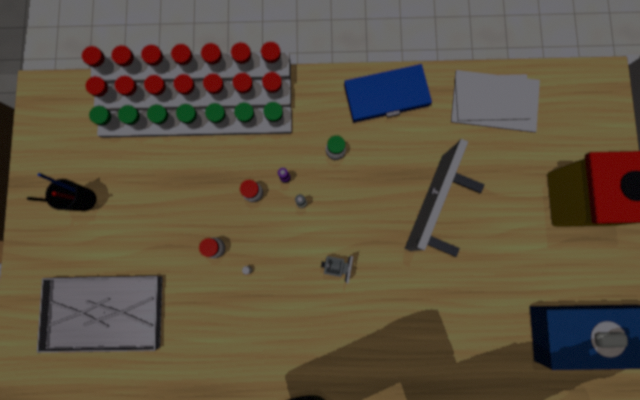

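Candidates for the vial: grey-capped clear vial (scene 324,235; top 300,200), purple look-alike (scene 315,262; top 284,175), and metal-capped stub (scene 417,236; top 248,270). I choose the grey-capped one. The holder is at scene (343,188), top (338,266). The panel is at scene (240,165), top (437,195), with its screw at scene (238,155).

Run:
```python
from h import *
T=dict(np.load('top.npz')); S=dict(np.load('scene.npz'))
PT=pts(T);PS=pts(S)
cv2.imwrite('pics/crop0.png',np.hstack([cv2.resize(S['img'][120:280,180:370],(475,400),interpolation=3),cv2.resize(T['img'][150:290,270:380],(314,400),interpolation=3)]))
def reg(P,u0,u1,v0,v1,z0,z1):
    p=P[v0:v1,u0:u1].reshape(-1,3); return p[(p[:,2]>z0)&(p[:,2]<z1)]
print('table z',np.nanmedian(PT[300:330,180:280,2]),np.nanmedian(PS[200:220,260:300,2]))
# panel top edge from top cam
p=reg(PT,400,475,130,260,128,148); r=cv2.minAreaRect(p[:,:2].astype(np.float32)); print('panel top',len(p),r,cv2.boxPoints(r).round(1).tolist(),np.median(p[:,2]))
# panel front face from scene
p=reg(PS,180,300,130,200,20,125)
from numpy.linalg import svd
for i in range(4):
    m=p.mean(0);n=svd(p-m,full_matrices=False)[2][2]; d=(p-m)@n; p=p[abs(d)<max(3,2*d.std())]
print('panel face',len(p),m,n, 'yaw of +y-normal',np.arctan2(n[1],n[0]),d.std())
for nm,P,b in(('holderT',PT,(315,360,245,290)),('holderS',PS,(322,365,155,212))):
    for z in((82,100),(40,60),(15,40)):
        q=reg(P,*b,*z)
        if len(q)>5:
            r=cv2.minAreaRect(q[:,:2].astype(np.float32)); print(nm,z,len(q),r,np.median(q,0).round(1))
for nm,P,b in(('vialT',PT,(288,312,188,212)),('vialS',PS,(312,336,215,252))):
    q=reg(P,*b,55,80); print(nm,len(q),q.mean(0) if len(q) else 0,q.min(0),q.max(0))
```

```text
table z -0.02358422363442969 -0.7643664913690031
panel top 1076 ((602.1892700195312, -239.1880340576172), (28.38178825378418, 239.91590881347656), 65.58781433105469) [[487.1000061035156, -202.5], [705.5999755859375, -301.70001220703125], [717.2999877929688, -275.79998779296875], [498.79998779296875, -176.6999969482422]] 137.99654561258592
panel face 4005 [ 604.42586038 -260.50770893   71.54738043] [ 0.07652446  0.13289451 -0.98817157] yaw of +y-normal 1.0483395519312162 28.88645399566759
holderT (82, 100) 64 ((450.77960205078125, -56.45890426635742), (4.0628557205200195, 54.467411041259766), 78.8478012084961) [450.7 -56.4  94. ]
holderT (40, 60) 232 ((457.7925109863281, -26.93014907836914), (59.820125579833984, 54.022308349609375), 75.91445922851562) [456.9 -28.4  50.1]
holderT (15, 40) 44 ((444.7908935546875, -43.54218673706055), (33.16012191772461, 55.3040657043457), 30.155500411987305) [449.3 -49.7  37.5]
holderS (82, 100) 101 ((451.0892333984375, -54.56896209716797), (6.989867687225342, 58.556976318359375), 77.08330535888672) [452.3 -54.4  89.3]
holderS (40, 60) 340 ((461.0108947753906, -27.46219253540039), (65.28602600097656, 55.590232849121094), 71.00028228759766) [458.3 -37.7  48. ]
holderS (15, 40) 273 ((457.95782470703125, -25.720592498779297), (61.8903923034668, 56.620277404785156), 76.82365417480469) [471.4 -26.4  28.3]
vialT 92 [602.18851565  45.62445671  69.49921505] [591.77097358  35.67745077  57.09310093] [613.12277548  55.440938    73.83528531]
vialS 181 [622.68353408  61.07917517  66.87130705] [593.71306746  37.61839024  55.00447373] [670.68383607  95.5602615   71.19615629]
```

View pics/crop0.png

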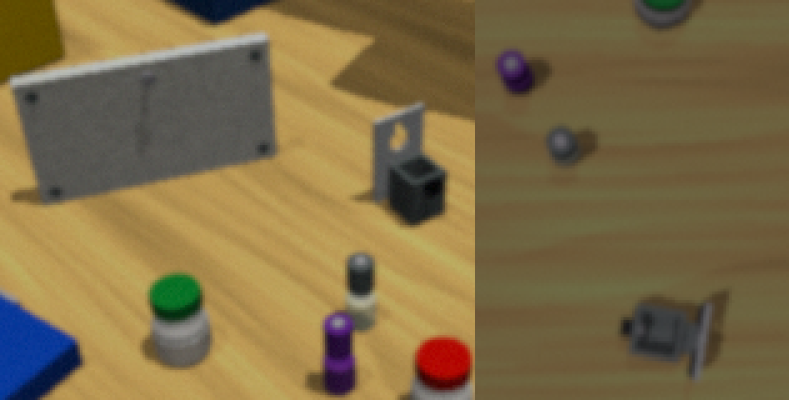

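The crop confirms it: grey-capped vial at scene (324,235), holder at scene (343,185) with its spring housing facing away from the panel, and screw at scene (239,151). I'll turn to the holder's yaw, move above it and measure with the wrist camera.

Call:
arm_command(
  plan=[
    [1,0,0,0,-0.165],
    [1,0,0,0,-0.165],
    [1,0,0,0,-0.165],
    [1,0,0,0,-0.165],
    [1,0,0,0,-0.165],
    [1,0,0,0,-0.165],
    [1,0.0524,0.0152,0,0],
    [1,0.0524,0.0152,0,0],
    [1,0.0524,0.0152,0,0],
    [1,0.0524,0.0152,0,0],
    [1,0.0524,0.0152,0,0],
    [1,0.0524,0.0152,0,0],
    [1,0.0524,0.0152,0,0],
    [1,0.0524,0.0152,0,0],
    [1,0.0524,0.0152,0,0],
    [1,0.0524,0.0152,0,0],
    [1,0,0,0,0],
    [1,0,0,0,0],
  ],
  newtons=25,
)

```text
clock: 2.4
eef_pos: [457.3, -25.7, 178.2]
eef_rot: [-3.141, 0.0, 1.375]
wrist_force: [0.8, -0.5, 0.1]
finger_gap: 93.8
finger_force: 0.0
```

Run:
```python
from h import *
s=manip.read_state(); print(s['clock'],s['eef_pos'],s['eef_rot'],s['joints'])
W=cam('wrist');T=cam('top');S=cam('scene');cv2.imwrite('pics/w1.png',W['img']);print(W['eye'],W['orientation'])
for n,c in(('w',W),('t',T),('s',S)):
    P=pts(c).reshape(-1,3); P=P[(abs(P[:,0]-455)<50)&(abs(P[:,1]+35)<60)]
    for z in((91,97),(48,52),(36,46)):
        q=P[(P[:,2]>z[0])&(P[:,2]<z[1])]
        if len(q)>5: print(n,z,len(q),cv2.minAreaRect(q[:,:2].astype(np.float32)))
```

```text
2.4 [457.25979498 -25.72176693 178.24446225] [-3.14104509e+00  2.23720221e-04  1.37522976e+00] [-1.36069380e-01  9.38900376e-02  1.76809672e+00 -1.99115243e-04
  1.28016580e+00  5.95543571e-02]
[471.92202813  48.39659796 383.81290851] [ 2.87805814e+00  7.20758041e-04 -1.95760510e-01]
w (91, 97) 193 ((449.3998718261719, -54.179779052734375), (4.02918815612793, 54.822715759277344), 78.92909240722656)
w (48, 52) 566 ((454.98046875, -24.17163848876953), (58.43980407714844, 54.363990783691406), 78.92520904541016)
w (36, 46) 278 ((455.5725402832031, -24.10224151611328), (59.1245231628418, 55.0218620300293), 78.97114562988281)
s (91, 97) 41 ((451.0935974121094, -55.05731964111328), (8.329286575317383, 57.73527908325195), 77.40242004394531)
s (48, 52) 128 ((457.99920654296875, -25.266170501708984), (60.734378814697266, 57.02546310424805), 78.4627456665039)
s (36, 46) 177 ((457.09027099609375, -25.457843780517578), (62.46333694458008, 56.440452575683594), 80.09968566894531)
```

View pics/w1.png

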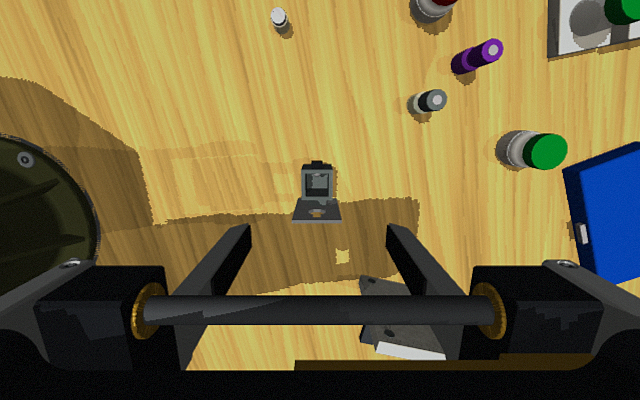

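The wrist picture shows the holder at (317,190), between the fingers and aligned. I'll lower and grip the cup.

Call:
arm_command(
  plan=[
    [1,0.0015,-0.001,0.03,0],
    [1,0,0,0.035,0],
    [1,0,0,0.035,0],
    [1,0,0,0.035,0],
    [1,0,0,0.025,0],
    [1,0,0,0,0],
    [1,0,0,0,0],
    [-1,0,0,0,0],
    [-1,0,0,0,0],
    [-1,0,0,0,0],
    [-1,0,0,0,0],
    [-1,0,0,0,0],
    [-1,0,0,0,0],
    [-1,0,0,0,0],
    [-1,0,0,0,0],
  ],
  newtons=25,
)

```text
clock: 4.42
eef_pos: [456.8, -23.7, 18.4]
eef_rot: [-3.141, -0.0, 1.375]
wrist_force: [-0.8, 0.8, 0.6]
finger_gap: 38.3
finger_force: 25.0
```

```bash
cat > m.py <<'E'
from h import *
def holder(c,s,zlo,zhi):
    "plate top edge centre in tool frame xy + its direction"
    P=pts(c).reshape(-1,3); e=s['eef_pos']; P=P[(np.hypot(*(P[:,:2]-e[:2]).T)<75)]
    q=P[(P[:,2]>zlo)&(P[:,2]<zhi)]; r=cv2.minAreaRect(q[:,:2].astype(np.float32)); y=s['eef_rot'][2]
    d=np.array(r[0])-e[:2]
    return len(q),np.round([d@[np.cos(y),np.sin(y)],d@[np.sin(y),-np.cos(y)]],2),r,np.median(q[:,2])
E
python3 - <<'E'
from m import *
s=manip.read_state(); print(s['clock'],s['eef_pos'],s['eef_rot'],s['finger_gap'])
print(holder(cam('wrist'),s,88,98))
E
```

```text
4.425 [456.83790792 -23.73028125  18.41540975] [-3.14143867e+00 -1.45682570e-05  1.37476513e+00] 38.31856259204294
(671, array([-1.207e+01,  1.000e-02]), ((454.49627685546875, -35.57063293457031), (44.53468704223633, 62.626338958740234), 78.66913604736328), np.float64(93.3630889158054))
```

Call:
arm_command(
  plan=[
    [-1,0,0,-0.02,0],
    [-1,0,0,-0.03,0],
    [-1,0,0,-0.03,0],
    [-1,0,0,-0.03,0],
    [-1,0,0,0,0.115],
    [-1,0,0,0,0.115],
    [-1,-0.0083,0.037,0,0],
    [-1,-0.0083,0.037,0,0],
    [-1,-0.0083,0.037,0,0],
    [-1,-0.0083,0.037,0,0],
    [-1,-0.0083,0.037,0,0],
    [-1,-0.0083,0.037,0,0],
    [-1,0,0,0,0],
    [-1,0,0,0,0],
  ],
)

```text
clock: 6.22
eef_pos: [637.9, -160.5, 127.9]
eef_rot: [-3.14, 0.0, 1.145]
wrist_force: [-0.6, 0.8, -2.2]
finger_gap: 38.8
finger_force: 25.0
```

```bash
cat > look.py <<'E'
from m import *
import sys
s=manip.read_state(); e=s['eef_pos'];y=s['eef_rot'][2]; print(s['clock'],e,s['eef_rot'],s['finger_gap'])
A=np.array([[np.cos(y),np.sin(y),0],[np.sin(y),-np.cos(y),0],[0,0,1]])
for n in('scene','top','wrist'):
    c=cam(n);P=pts(c); Q=(P-e)@A.T
    # plate: 18..40 behind
    m=(Q[...,0]<-24)&(Q[...,0]>-42)&(abs(Q[...,1])<34)&(Q[...,2]>36)&(Q[...,2]<82); q=Q[m]
    if len(q)>20: print(n,'plate',len(q),'y lo/hi',np.percentile(q[:,1],[1,99]).round(1),'x med',np.median(q[:,0]).round(1),'ztop',np.percentile(q[:,2],99).round(1))
    # panel
    m=(P[...,2]>5)&(P[...,2]<122)&(Q[...,0]<-55)&(Q[...,0]>-160)&(abs(Q[...,1])<190)&(np.hypot(P[...,0]-600,P[...,1]+245)<150); q=P[m]
    if n=='scene' and len(q)>50:
        for i in range(6):
            k=np.polyfit(q[:,0],q[:,1],1); d=q[:,1]-np.polyval(k,q[:,0]); q=q[abs(d)<max(2,2.5*d.std())]
        print('face line',k,'normal ang',np.arctan(k[0])+np.pi/2,len(q),d.std(), 'ends x',np.percentile(q[:,0],[.5,99.5]))
    m=(P[...,2]>134)&(P[...,2]<143)&(Q[...,0]<-55)&(np.hypot(P[...,0]-600,P[...,1]+245)<150); q=P[m]
    if len(q)>50: print(n,'top edge',len(q),cv2.minAreaRect(q[:,:2].astype(np.float32)))
    # screw: points 6..20 mm in front of the face, height 112..138
    f=np.array([np.cos(1.1447),np.sin(1.1447)]); t=np.array([f[1],-f[0]]); g=(P[...,:2]-[602.96,-237.5])
    a,b=g@f,g@t; m=(a>7)&(a<20)&(abs(b)<40)&(P[...,2]>110)&(P[...,2]<136)
    if m.sum()>2: print(n,'screw pts',m.sum(),'along face',np.median(b[m]).round(2),'off',np.median(a[m]).round(1),'z',np.median(P[m][:,2]).round(1), np.argwhere(m).mean(0))
    cv2.imwrite('pics/%s_%s.png'%(n,sys.argv[1]),c['img'])
E
python3 look.py 2; python3 -c "
import cv2;i=cv2.imread('pics/scene_2.png');cv2.imwrite('pics/c2.png',cv2.resize(i[70:230,160:360],(800,640)[:1]+(600,)))"
```

```text
6.225 [ 637.92613175 -160.46197354  127.88652618] [-3.14046488e+00  7.34317129e-05  1.14481425e+00] 38.8015275357775
scene plate 226 y lo/hi [-20.3  17.3] x med -30.2 ztop 75.5
face line [-0.45625136 38.30173585] normal ang 1.1427559409225645 3294 1.4687849412200986 ends x [494.65532878 710.86703212]
scene top edge 350 ((599.0906372070312, -243.93014526367188), (21.513296127319336, 238.42626953125), 65.7025146484375)
top top edge 84 ((651.6644897460938, -267.80938720703125), (16.809001922607422, 20.16778564453125), 74.21690368652344)
wrist plate 790 y lo/hi [-24.   24.1] x med -29.9 ztop 76.1
wrist top edge 976 ((599.0242919921875, -246.5782928466797), (11.866559982299805, 84.50810241699219), 65.41464233398438)
wrist screw pts 9 along face -2.11 off 13.3 z 118.8 [294. 316.]
```

View pics/c2.png

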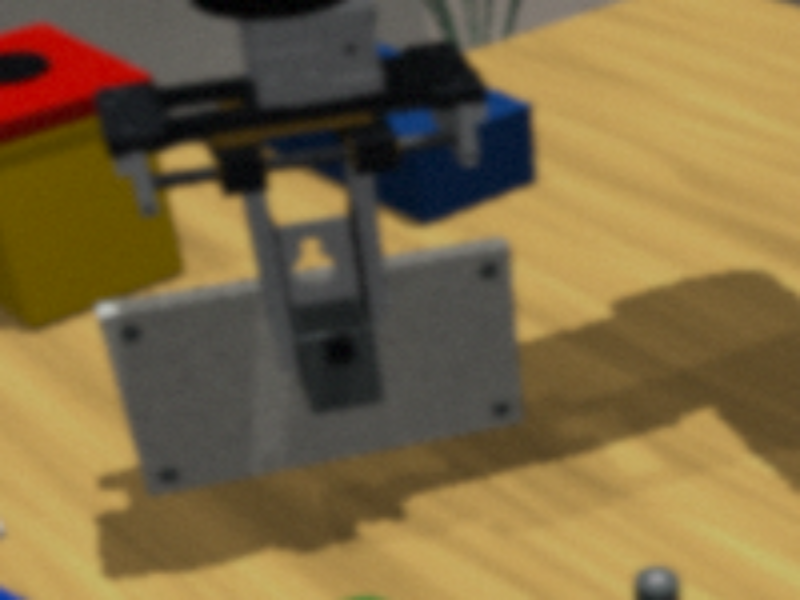

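Run:
```python
from m import *
# initial images were overwritten in npz; use depth-free check: wrist points now, listing screw blob; plus scene/top now
f=np.array([np.cos(1.1440),np.sin(1.1440)]); t=np.array([f[1],-f[0]])
for n in('scene','top','wrist'):
    c=dict(np.load(n+'.npz'));P=pts(c);g=P[...,:2]-[602.96,-237.5];a,b=g@f,g@t
    m=(a>4)&(a<25)&(abs(b)<40)&(P[...,2]>100)&(P[...,2]<140)
    for i in np.argwhere(m)[:25]: print(n,i[::-1],a[tuple(i)].round(1),b[tuple(i)].round(1),P[tuple(i)][2].round(1))
    m=(abs(a)<5)&(abs(b)<125)&(P[...,2]>8)&(P[...,2]<130); print(n,'face off',m.sum(),np.median(a[m]), np.percentile(b[m],[.3,99.7]))
c=dict(np.load('wrist.npz'));cv2.imwrite('pics/c3.png',cv2.resize(c['img'][200:360,220:420],(800,600),interpolation=2))
i=cv2.imread('pics/top0.png')
cv2.imwrite('pics/c4.png',np.hstack([cv2.resize(i[130:260,400:480],(369,600),interpolation=2),cv2.resize(cv2.imread('pics/scene0.png')[125:205,180:300],(430,287),interpolation=2)][:1]))
```

```text
scene face off 3473 0.6128221955762052 [-119.8893134   118.62192769]
top face off 60 -0.34724785605633446 [50.44750831 80.95667765]
wrist [312 294] 13.2 -5.7 118.7
wrist [313 294] 13.5 -4.8 119.0
wrist [314 294] 13.1 -3.9 118.5
wrist [315 294] 13.3 -3.0 118.7
wrist [316 294] 13.5 -2.1 119.1
wrist [317 294] 12.8 -1.2 118.0
wrist [318 294] 13.4 -0.3 118.8
wrist [319 294] 13.3 0.6 118.8
wrist [320 294] 13.4 1.4 118.9
wrist face off 1192 0.8412072515373272 [-121.17545504  116.86879923]
```

View pics/c3.png

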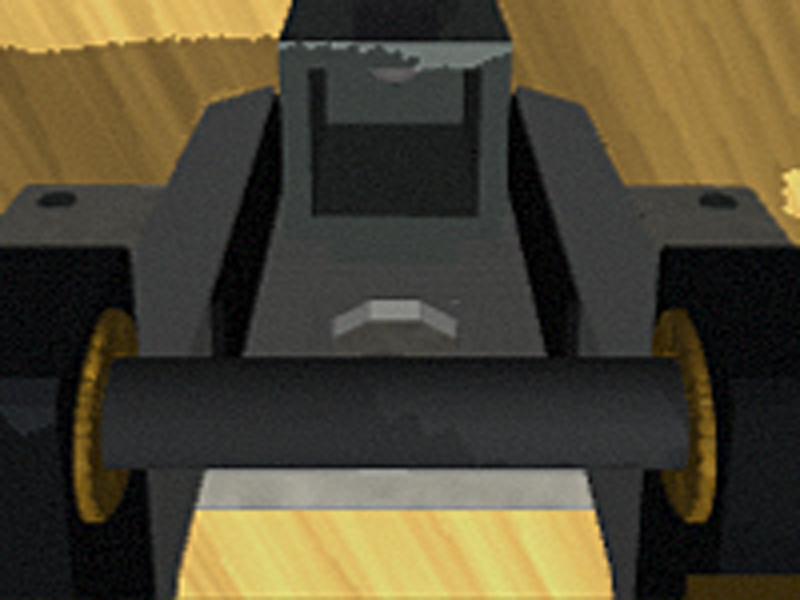

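The wrist view through the keyhole shows the screw head's lower edge at pixel (316,294). The cameras disagree on its lateral offset, from 0 to -2 mm. I'll go closer, where the bias cancels, and look again.

Call:
arm_command(
  plan=[
    [-1,-0.008,-0.0013,0.01,0],
    [-1,-0.009,0,0.01,0],
    [-1,-0.008,0,0.009,0],
    [-1,0,0,0,0],
    [-1,0,0,0,0],
  ],
)

```text
clock: 7.0
eef_pos: [627.1, -183.1, 99.7]
eef_rot: [3.141, -0.0, 1.145]
wrist_force: [0.2, -0.3, -2.0]
finger_gap: 38.4
finger_force: 25.0
```

```bash
cat > scr.py <<'E'
from m import *
s=manip.read_state();e=s['eef_pos'];y=s['eef_rot'][2];print(s['clock'],e,s['eef_rot'],s['wrist_force'])
A=np.array([[np.cos(y),np.sin(y),0],[np.sin(y),-np.cos(y),0],[0,0,1]])
c=cam('wrist');P=pts(c);Q=(P-e)@A.T
for v in range(272,300,2):
    q=Q[v,280:360]; ok=(abs(q[:,1])<18)
    b=ok&(q[:,0]<-37)&(P[v,280:360,2]>110); pl=ok&(q[:,0]>-36)&(q[:,0]<-26)
    print(v,'through',b.sum(),q[b][:,1].min().round(1) if b.any() else '',q[b][:,1].max().round(1) if b.any() else '', q[b].mean(0).round(1) if b.any() else '', P[v,280:360][b][:,2].mean().round(1) if b.any() else '',
     'hole', [q[:,1][~pl&ok].min().round(1),q[:,1][~pl&ok].max().round(1)] if (~pl&ok).any() and pl.any() else '')
cv2.imwrite('pics/c5.png',cv2.resize(c['img'][260:310,280:360],(800,500),interpolation=0))
E
python3 scr.py
```

```text
7.0 [ 627.12242648 -183.08140234   99.68192303] [ 3.14125635e+00 -1.24337976e-04  1.14466204e+00] [ 0.1735551  -0.30886227 -2.01964457]
272 through 0     hole 
274 through 0     hole 
276 through 0     hole 
278 through 0     hole 
280 through 0     hole 
282 through 0     hole 
284 through 0     hole 
286 through 0     hole [np.float64(-7.1), np.float64(6.5)]
288 through 11 -5.7 2.0 [-46.3  -1.8  19.4] 119.1 hole [np.float64(-9.6), np.float64(9.8)]
290 through 17 -7.9 4.2 [-46.3  -1.8  22.1] 121.7 hole [np.float64(-12.8), np.float64(12.3)]
292 through 19 -8.6 4.9 [-46.3  -1.8  24.6] 124.3 hole [np.float64(-12.7), np.float64(12.0)]
294 through 20 -8.5 5.7 [-46.6  -1.4  26.7] 126.4 hole [np.float64(-10.9), np.float64(10.3)]
296 through 0     hole 
298 through 0     hole
```

The head centre is at tool y = -1.75 mm, its front at x = -46.3 mm, and z ≈ 125. I'll shift, lower to the screw height, then go in.

Call:
arm_command(
  plan=[
    [-1,0,-0.0017,0.01,0],
    [-1,0,0,0.01,0],
    [-1,0,0,0,0],
    [-1,-0.004,0,0,0],
    [-1,-0.004,0,0,0],
    [-1,-0.004,0,0,0],
    [-1,-0.003,0,0,0],
    [-1,0,0,0,0],
    [-1,0,0,0,0],
  ],
)

```text
clock: 8.18
eef_pos: [619.2, -196.0, 79.5]
eef_rot: [3.142, -0.0, 1.145]
wrist_force: [0.3, -0.4, -1.3]
finger_gap: 38.5
finger_force: 25.0
```

Call:
arm_command(
  plan=[
    [-1,-0.003,0,0,0],
    [-1,-0.003,0,0,0],
    [-1,-0.001,0,0,0],
    [-1,0,0,0,0],
    [-1,0,0,0,0],
  ],
)

```text
clock: 8.8
eef_pos: [616.3, -202.4, 79.5]
eef_rot: [3.142, -0.0, 1.145]
wrist_force: [0.1, 0.5, -1.8]
finger_gap: 38.1
finger_force: 25.0
```

Call:
arm_command(
  plan=[
    [-1,-0.0003,0,0.004,0],
    [-1,0,0,0.004,0],
    [-1,0,0,0.004,0],
    [-1,0,0,0.003,0],
    [-1,0,0,0,0],
    [-1,0,0,0,0],
  ],
)

```text
clock: 9.55
eef_pos: [616.3, -202.7, 64.6]
eef_rot: [3.141, -0.0, 1.145]
wrist_force: [-0.0, -1.0, -1.2]
finger_gap: 38.4
finger_force: 25.0
```

```bash
python3 look.py 6|grep -v screw; python3 -c "
import cv2;i=cv2.imread('pics/scene_6.png');cv2.imwrite('pics/c6.png',cv2.resize(i[110:210,200:300],(600,600)))"
```

```text
9.55 [ 616.27585812 -202.69839961   64.56478495] [ 3.14140075e+00 -3.41430792e-05  1.14475117e+00] 38.38056041144196
scene plate 270 y lo/hi [-20.1  33.6] x med -30.5 ztop 75.0
wrist plate 1777 y lo/hi [-26.9  26.8] x med -36.5 ztop 75.2
```

View pics/c6.png

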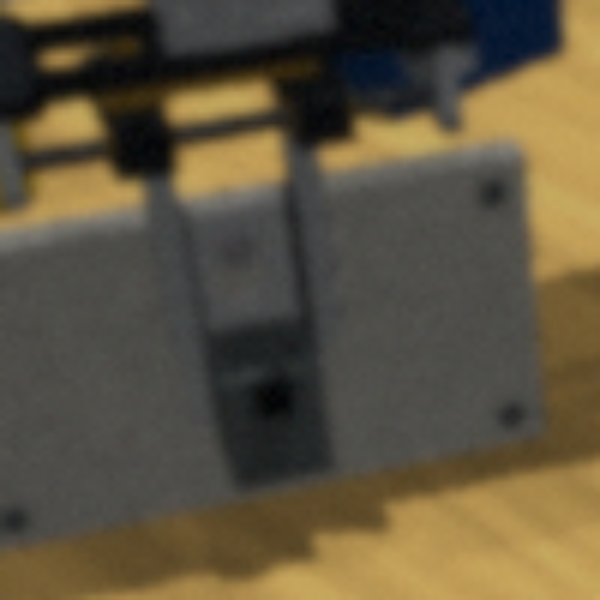

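The picture shows the head sitting in front of the plate at crop (237,250), in the slot. I'll seat the last 2 mm.

Call:
arm_command(
  plan=[
    [-1,0,0,0.001,0],
    [-1,0,0,0.001,0],
    [-1,0,0,0,0],
    [-1,0,0,0,0],
  ],
)

```text
clock: 10.2
eef_pos: [616.2, -202.6, 62.5]
eef_rot: [-3.142, -0.0, 1.145]
wrist_force: [0.4, -0.7, -1.6]
finger_gap: 38.9
finger_force: 25.0
```

Call:
arm_command(
  plan=[
    [-1,0,0,0.0007,0],
    [-1,0,0,0,0],
    [0.3,0,0,0,0],
    [0.3,0,0,0,0],
    [0.3,0,0,0,0],
    [0.3,0,0,0,0],
    [0.3,0,0,0,0],
    [0.3,0,0,0,0],
  ],
)

```text
clock: 11.2
eef_pos: [616.2, -202.7, 61.7]
eef_rot: [-3.142, 0.0, 1.145]
wrist_force: [0.8, 0.5, 0.1]
finger_gap: 61.4
finger_force: 0.0
```

```bash
python3 look.py 7|grep -v screw
```

```text
11.2 [ 616.17296121 -202.65550008   61.72120599] [-3.14151288e+00  1.00237821e-06  1.14479259e+00] 61.35626866173655
scene plate 436 y lo/hi [-32.1  29.1] x med -30.9 ztop 76.6
wrist plate 2661 y lo/hi [-33.2  33.1] x med -36.6 ztop 76.6
```

The holder hangs after release. I'll rise and measure the cup's mouth from above.

Call:
arm_command(
  plan=[
    [0.3,0,0,-0.02,0],
    [0.3,0,0,-0.03,0],
    [0.3,0,0,-0.04,0],
    [0.3,0.01,0,-0.03,0],
    [0.3,0,0,0,0],
    [0.3,0,0,0,0],
  ],
)

```text
clock: 12.1
eef_pos: [620.0, -193.6, 181.3]
eef_rot: [-3.141, 0.0, 1.145]
wrist_force: [-0.1, -0.4, -0.6]
finger_gap: 60.9
finger_force: 0.0
```

```bash
cat > cup.py <<'E'
from m import *
s=manip.read_state();e=s['eef_pos'];y=s['eef_rot'][2];print(s['clock'],e,s['eef_rot'])
A=np.array([[np.cos(y),np.sin(y),0],[np.sin(y),-np.cos(y),0],[0,0,1]])
c=cam('wrist');P=pts(c);Q=(P-e)@A.T
near=(abs(Q[...,1])<45)&(Q[...,0]<45)&(Q[...,0]>-60)
m=near&(abs(P[...,2]-94)<3); q=Q[m]; print('rim z',np.median(P[m][:,2]),len(q))
for n,k,w in(('y sides',1,0),('x front/back',0,1)):
    a=q[(abs(q[:,w]-np.median(q[:,w]))<8)][:,k]; h,b=np.histogram(a,bins=np.arange(-60,45,1)); print(n,[(int(x),int(v)) for x,v in zip(b,h) if v])
r=cv2.minAreaRect(Q[near&(abs(P[...,2]-138)<4)][:,:2].astype(np.float32));print('plate+panel top',r)
# per-edge: inner cavity = points below rim inside the cup
w=near&(P[...,2]>45)&(P[...,2]<88)&(abs(Q[...,0]+10)<22)&(abs(Q[...,1])<18); q=Q[w];
if w.sum(): print('cavity',w.sum(),np.percentile(q,[1,99],0).round(1).tolist())
cv2.imwrite('pics/cup_a.png',cv2.resize(c['img'][140:300,220:420],(800,600),interpolation=2))
E
python3 cup.py
```

```text
12.1 [ 619.98513239 -193.58309548  181.33367298] [-3.14091157e+00  1.18448398e-04  1.14485619e+00]
rim z 92.83542810723907 839
y sides [(-19, 14), (-18, 14), (-17, 11), (-16, 6), (-15, 11), (15, 14), (16, 13), (17, 14), (18, 14), (19, 14)]
x front/back [(-43, 3), (-42, 7), (-41, 21), (-40, 17), (-29, 15), (-28, 15), (-27, 11), (-26, 14), (-25, 16), (-24, 1), (2, 1), (3, 3), (4, 11), (5, 11), (6, 13), (7, 11), (8, 14), (9, 15), (10, 13), (11, 13), (12, 12), (13, 14), (14, 8), (15, 12), (16, 5), (17, 13), (18, 13)]
plate+panel top ((-49.39801788330078, -0.01671600341796875), (89.9161148071289, 21.173076629638672), 89.99951934814453)
cavity 715 [[-25.0, -16.5, -135.3], [9.7, 16.8, -93.7]]
```

View pics/cup_a.png

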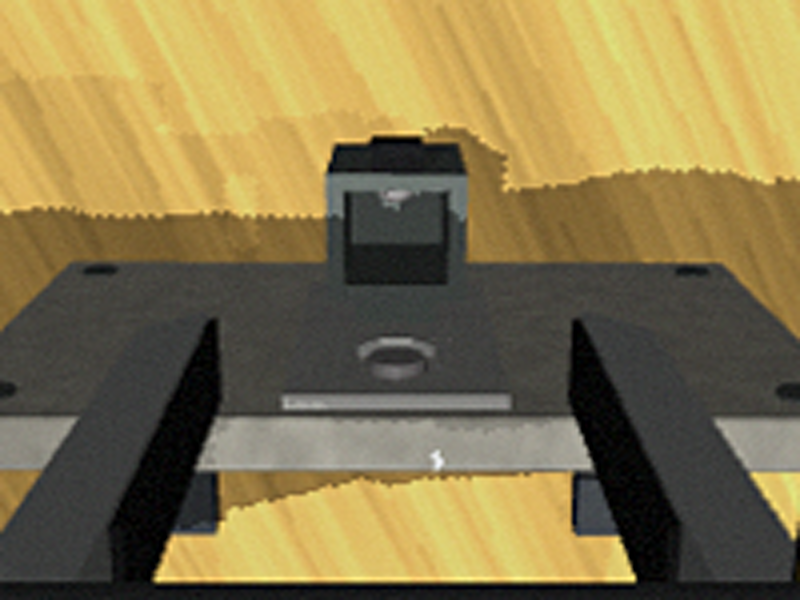

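The picture shows the holder hanging upright, screw head at crop (395,350). The mouth centre is within 0.5 mm of the release TCP at (616.2, -202.7). Now to the vial.

Call:
arm_command(
  plan=[
    [0.3,0.042,-0.023,0,0],
    [0.3,0.042,-0.023,0,0],
    [0.3,0.042,-0.023,0,0],
    [0.3,0.042,-0.023,0,0],
    [0.3,0.042,-0.023,0,0],
    [0.3,0,0,0,0],
    [0.3,0,0,0,0],
  ],
)

```text
clock: 13.02
eef_pos: [602.2, 44.5, 181.1]
eef_rot: [-3.141, 0.001, 1.145]
wrist_force: [0.8, 0.2, 0.9]
finger_gap: 61.2
finger_force: 0.0
```

Run:
```python
from m import *
s=manip.read_state();e=s['eef_pos'];y=s['eef_rot'][2];print(s['clock'],e,s['eef_rot'])
A=np.array([[np.cos(y),np.sin(y),0],[np.sin(y),-np.cos(y),0],[0,0,1]])
c=cam('wrist');P=pts(c);Q=(P-e)@A.T
m=(np.hypot(Q[...,0],Q[...,1])<30)&(abs(P[...,2]-70)<3)
q=Q[m];print(len(q),np.median(P[m][:,2]),cv2.minEnclosingCircle(q[:,:2].astype(np.float32)),q.mean(0),c['img'][m].mean(0))
# everything tall around
m=(P[...,2]>25)&(P[...,2]<75)&(np.hypot(Q[...,0],Q[...,1])<130)
n,l,st,ce=cv2.connectedComponentsWithStats(m.astype(np.uint8))
for i in range(1,n):
    if st[i,4]>30: print(Q[l==i].mean(0).round(),P[l==i].max(0).round(),c['img'][l==i].mean(0).round())
```

```text
13.025 [602.20487216  44.49278522 181.06766852] [-3.14062991e+00  6.92284437e-04  1.14468212e+00]
277 69.31739449862363 ((3.145677089691162, -1.7038593292236328), 11.553210258483887) [   3.4461815    -1.68323407 -111.7743825 ] [111.48736462 114.19494585 109.25270758]
[ 112.  -22. -120.] [652. 173.  68.] [ 36.  46. 197.]
[  63.   36. -118.] [673.  98.  72.] [157.  71. 129.]
[   6.   -2. -120.] [615.  61.  72.] [103. 109. 106.]
[ -17.  125. -135.] [719. -11.  67.] [80. 99. 80.]
```

Vial cap found at tool (+3.1, -1.7) mm, radius 11.5, grey. I'll grip it.

Call:
arm_command(
  plan=[
    [0.3,0.003,-0.0017,0.03,0],
    [0.3,0,0,0.035,0],
    [0.3,0,0,0.035,0],
    [0.3,0,0,0.02,0],
    [0.3,0,0,0.01,0],
    [0.3,0,0,0,0],
    [0.3,0,0,0,0],
    [-1,0,0,0,0],
    [-1,0,0,0,0],
    [-1,0,0,0,0],
    [-1,0,0,0,0],
    [-1,0,0,0,0],
    [-1,0,0,0,0],
  ],
  newtons=25,
)

```text
clock: 14.7
eef_pos: [602.1, 48.6, 51.7]
eef_rot: [-3.142, 0.0, 1.145]
wrist_force: [-0.7, 0.6, 0.8]
finger_gap: 4.4
finger_force: 0.0
```

Run:
```python
from m import *
s=manip.read_state();e=s['eef_pos'];y=s['eef_rot'][2];print(s['clock'],e,s['finger_gap'],s['finger_force'])
A=np.array([[np.cos(y),np.sin(y),0],[np.sin(y),-np.cos(y),0],[0,0,1]])
a=cam('wrist');b=cam('scene')
P=pts(a);Q=(P-e)@A.T
m=(P[...,2]>3)&(P[...,2]<75)&(np.hypot(Q[...,0],Q[...,1])<130)
n,l,st,ce=cv2.connectedComponentsWithStats(m.astype(np.uint8))
for i in range(1,n):
    if st[i,4]>30: print(ce[i].round(),Q[l==i].mean(0).round(),P[l==i].max(0).round(),a['img'][l==i].mean(0).round())
cv2.imwrite('pics/v.png',np.hstack([cv2.resize(a['img'][60:360,170:470],(400,400)),cv2.resize(b['img'][170:300,260:390],(400,400))]))
```

```text
14.7 [602.07145604  48.6397018   51.73138149] 4.353973012469528 0.0
[287.  69.] [109. -20.   9.] [652. 177.  68.] [ 29.  39. 182.]
[371. 147.] [59. 37.  7.] [673.  98.  72.] [130.  56. 105.]
[318. 213.] [ 7.  0. -5.] [615.  61.  71.] [64. 74. 74.]
[465. 238.] [-20. 126. -15.] [717. -11.  66.] [63. 78. 66.]
```

View pics/v.png

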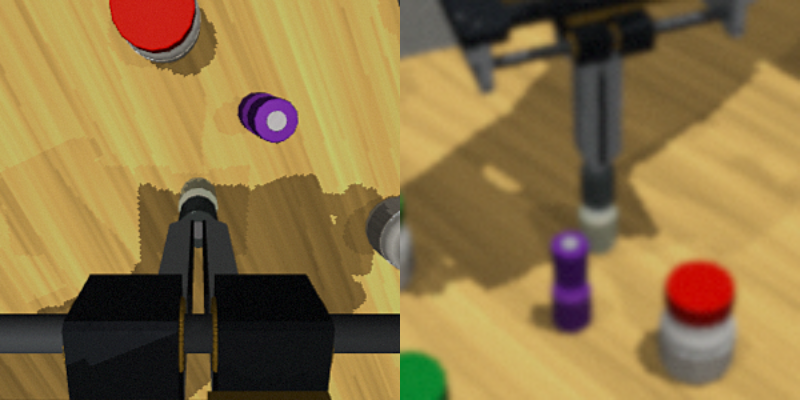

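Run:
```python
from m import *
s=manip.read_state();e=s['eef_pos'];y=s['eef_rot'][2]
A=np.array([[np.cos(y),np.sin(y),0],[np.sin(y),-np.cos(y),0],[0,0,1]])
a=dict(np.load('wrist.npz'));P=pts(a);Q=(P-e)@A.T
for v in range(186,262,3): print(v,[(Q[v,u].round(1).tolist(),a['img'][v,u].tolist()) for u in (308,318)])
b=dict(np.load('scene.npz'));P=pts(b);Q=(P-e)@A.T
for v in range(205,255,3): print(v,[(Q[v,u].round(1).tolist(),b['img'][v,u].tolist()) for u in (319,325)])
```

```text
186 [([17.4, -10.0, -53.1], [85, 165, 198]), ([17.4, -0.4, -53.1], [83, 162, 197])]
189 [([14.5, -10.0, -52.9], [83, 156, 193]), ([14.7, -0.4, -52.2], [81, 156, 196])]
192 [([11.4, -10.0, -53.5], [72, 148, 186]), ([11.3, -0.4, -53.8], [76, 148, 187])]
195 [([8.6, -10.0, -52.6], [72, 152, 190]), ([11.7, -0.4, -40.8], [76, 109, 120])]
198 [([7.0, -9.9, -47.6], [83, 123, 140]), ([11.9, -0.3, -29.2], [56, 72, 81])]
201 [([7.8, -9.4, -34.2], [65, 87, 88]), ([11.5, -0.3, -21.2], [122, 141, 143])]
204 [([8.6, -8.9, -21.9], [82, 116, 123]), ([9.1, -0.3, -20.3], [124, 145, 147])]
207 [([6.6, -8.9, -19.6], [134, 156, 159]), ([10.5, -0.3, -6.7], [31, 31, 31])]
210 [([4.0, -8.9, -19.4], [132, 154, 158]), ([10.7, -0.3, 1.8], [36, 36, 33])]
213 [([6.5, -8.3, -3.5], [15, 16, 13]), ([10.3, -0.3, 8.0], [31, 31, 26])]
216 [([6.9, -8.0, 4.9], [19, 21, 25]), ([10.2, -0.3, 14.6], [14, 17, 18])]
219 [([7.0, -7.7, 12.2], [18, 15, 17]), ([9.0, -0.3, 17.8], [53, 54, 52])]
222 [([6.8, -7.5, 17.9], [43, 46, 43]), ([6.7, -0.3, 17.8], [51, 53, 46])]
225 [([9.6, -7.0, 31.4], [54, 51, 48]), ([4.1, -0.3, 16.9], [47
[... 1541 characters left out ...]
([1.9, 11.8, 10.3], [36, 49, 55]), ([11.1, 2.4, 15.1], [40, 44, 39])]
232 [([3.8, 12.6, 4.1], [38, 51, 57]), ([10.7, 2.3, 6.7], [35, 39, 36])]
235 [([0.6, 11.6, -7.2], [49, 63, 76]), ([10.1, 2.1, -2.1], [42, 41, 40])]
238 [([-4.0, 10.2, -20.2], [113, 132, 132]), ([11.2, 2.6, -9.2], [101, 107, 102])]
241 [([3.2, 12.8, -21.3], [102, 120, 121]), ([10.1, 2.2, -18.6], [145, 164, 165])]
244 [([5.4, 13.6, -27.6], [69, 81, 89]), ([11.6, 2.8, -25.5], [89, 107, 108])]
247 [([56.5, 31.3, 17.8], [136, 63, 107]), ([10.9, 2.6, -34.9], [80, 96, 97])]
250 [([64.4, 34.1, 18.5], [143, 40, 102]), ([12.0, 3.1, -42.4], [81, 100, 96])]
253 [([68.3, 35.6, 14.9], [88, 32, 67]), ([10.6, 2.6, -52.8], [83, 142, 171])]
```

Run:
```python
from m import *
s=manip.read_state();e=s['eef_pos'];y=s['eef_rot'][2]
A=np.array([[np.cos(y),np.sin(y),0],[np.sin(y),-np.cos(y),0],[0,0,1]])
a=dict(np.load('wrist.npz'));P=pts(a);Q=(P-e)@A.T
for u in (296,300,304,310,326,330,336): print(u,[(v,Q[v,u].round(1).tolist()) for v in range(216,234,2)])
# finger points in the view: min z by tool y
m=(abs(Q[...,0])<14)&(abs(Q[...,1])<40)&(Q[...,2]>20)&(Q[...,2]<90)
for lo in range(-24,24,3):
    k=m&(Q[...,1]>=lo)&(Q[...,1]<lo+3)
    if k.any(): print(lo,k.sum(),Q[k][:,2].min().round(1),Q[k][:,0].min().round(1),Q[k][:,0].max().round(1))
print(s['eef_pos'],a['eye'],s['joints'])
```

```text
296 [(216, [-13.2, -22.2, -53.8]), (218, [-15.1, -22.2, -53.4]), (220, [-17.2, -22.2, -53.1]), (222, [-19.2, -22.2, -53.0]), (224, [-21.4, -22.3, -53.2]), (226, [-22.8, -22.2, -51.4]), (228, [-25.6, -22.4, -53.2]), (230, [-27.6, -22.4, -52.8]), (232, [8.9, -14.2, 42.1])]
300 [(216, [-12.9, -18.1, -52.9]), (218, [-14.8, -18.1, -52.3]), (220, [-16.9, -18.2, -52.5]), (222, [-19.3, -18.3, -53.2]), (224, [-21.4, -18.3, -53.2]), (226, [nan, nan, nan]), (228, [9.4, -12.0, 36.6]), (230, [9.8, -11.7, 41.0]), (232, [9.3, -11.6, 43.1])]
304 [(216, [-2.1, -12.5, -21.5]), (218, [-14.9, -14.2, -52.8]), (220, [-17.2, -14.3, -53.4]), (222, [-19.2, -14.3, -52.9]), (224, [0.6, -11.1, 5.5]), (226, [9.3, -9.6, 32.5]), (228, [9.5, -9.4, 36.7]), (230, [9.7, -9.2, 40.8]), (232, [9.9, -9.0, 44.6])]
310 [(216, [8.5, -6.3, 9.8]), (218, [8.5, -6.2, 14.2]), (220, [8.0, -6.1, 17.2]), (222, [6.7, -6.1, 17.7]), (224, [9.4, -5.7, 29.1]), (226, [9.8, -5.6, 33.8]), (228, [10.0, -5.5, 38.1]), (230, [9.4, -5.4, 40.1]), (232, [9.8, -5.3, 44.4])]
326 [(216, [9.2, 5.6, 11.7]), (218, [9.3, 5.5, 16.5]), (220, [8.6, 5.4, 18.
[... 326 characters left out ...]
36.9]), (230, [9.6, 7.4, 40.6]), (232, [9.8, 7.2, 44.3])]
336 [(216, [-12.7, 17.4, -52.4]), (218, [-14.9, 17.4, -52.8]), (220, [-16.7, 17.4, -52.0]), (222, [-19.4, 17.5, -53.4]), (224, [-20.9, 17.5, -51.9]), (226, [9.4, 11.7, 32.9]), (228, [9.4, 11.5, 36.6]), (230, [9.2, 11.3, 39.4]), (232, [9.0, 11.1, 42.5])]
-15 158 34.1 8.5 10.2
-12 211 30.7 8.7 10.6
-9 215 29.5 8.7 10.3
-6 260 26.6 7.5 10.0
-3 125 25.8 -7.6 8.7
0 116 26.1 -7.7 8.6
3 266 26.6 7.2 10.0
6 214 29.1 8.7 10.3
9 211 30.3 8.7 10.4
12 162 34.4 8.6 10.0
[602.0755352   48.61856594  51.72800503] [633.20278318 117.41520576 257.34313454] [ 1.99657843e-02  5.44493241e-01  1.48467930e+00 -4.20950668e-05
  1.11245550e+00  4.45975513e-01]
```

The fingers closed empty just above the cap. Depth shows the real fingertips about 26 mm above the reported TCP, in both the wrist and scene views, so the tool length is off. The vial is untouched and centred. I'll open, go 26 mm lower and grip.

Call:
arm_command(
  plan=[
    [0.2,0,0,0,0],
    [0.2,0,0,0,0],
    [0.2,0,0,0,0],
    [0.2,0,0,0,0],
    [0.2,0,0,0,0],
    [0.2,0,0,0.012,0],
    [0.2,0,0,0.014,0],
    [0.2,0,0,0,0],
    [0.2,0,0,0,0],
    [-1,0,0,0,0],
    [-1,0,0,0,0],
    [-1,0,0,0,0],
    [-1,0,0,0,0],
    [-1,0,0,0,0],
    [-1,0,0,0,0],
  ],
)

```text
clock: 16.68
eef_pos: [602.1, 48.6, 25.8]
eef_rot: [3.142, -0.0, 1.145]
wrist_force: [0.1, 0.2, 0.9]
finger_gap: 22.6
finger_force: 25.0
```

```bash
cat > v.py <<'E'
from m import *
s=manip.read_state();e=s['eef_pos'];y=s['eef_rot'][2];print(s['clock'],e,s['finger_gap'],s['finger_force'])
A=np.array([[np.cos(y),np.sin(y),0],[np.sin(y),-np.cos(y),0],[0,0,1]])
a=cam('wrist');P=pts(a);Q=(P-e)@A.T
print([(v,Q[v,318].round(1).tolist()) for v in range(170,262,4)])
m=(abs(Q[...,0])<14)&(abs(Q[...,1])<40)&(Q[...,2]>5)&(Q[...,2]<90)&(abs(Q[...,1])>13)
print('tip',np.percentile(Q[m][:,2],[.2,1]))
E
python3 v.py
```

```text
16.675 [602.11679315  48.64322692  25.82521825] 22.59001111049765 25.000153183937073
[(170, [37.5, -0.3, -24.8]), (174, [34.0, -0.3, -25.6]), (178, [30.3, -0.3, -26.7]), (182, [26.8, -0.3, -26.7]), (186, [23.2, -0.3, -27.4]), (190, [19.7, -0.3, -26.9]), (194, [16.1, -0.3, -26.9]), (198, [12.6, -0.3, -26.9]), (202, [11.7, -0.3, -17.3]), (206, [11.5, -0.3, -6.1]), (210, [11.9, -0.3, 5.5]), (214, [8.8, -0.3, 6.0]), (218, [10.2, -0.3, 19.0]), (222, [10.1, -0.3, 27.1]), (226, [10.3, -0.3, 35.1]), (230, [10.2, -0.3, 42.1]), (234, [8.0, -0.3, 43.3]), (238, [5.2, -0.3, 43.1]), (242, [3.3, -0.3, 44.9]), (246, [0.1, -0.3, 44.0]), (250, [-3.1, -0.3, 43.2]), (254, [-5.2, -0.3, 44.5]), (258, [-8.5, -0.3, 43.6])]
tip [27.32556962 30.37013202]
```

Vial gripped (gap 22.6, force 25), centre about 1.3 mm behind the TCP. I'll lift it and carry it over the cup.

Call:
arm_command(
  plan=[
    [-1,0,0,-0.02,0],
    [-1,0,0,-0.03,0],
    [-1,0,0,-0.03,0],
    [-1,0,0,-0.03,0],
    [-1,-0.04,0.021,0,0],
    [-1,-0.04,0.021,0,0],
    [-1,-0.04,0.021,0,0],
    [-1,-0.04,0.021,0,0],
    [-1,-0.04,0.021,0,0],
    [-1,-0.0225,0.0116,0,0],
    [-1,0,0,0,0],
    [-1,0,0,0,0],
    [-1,0,0,0,0],
  ],
)

```text
clock: 18.35
eef_pos: [616.5, -200.9, 135.9]
eef_rot: [3.142, -0.0, 1.146]
wrist_force: [0.4, 0.0, 0.7]
finger_gap: 22.2
finger_force: 25.0
```

```bash
cat >> v.py <<'E'
m=(abs(P[...,2]-93.5)<3.5)&(abs(Q[...,1])<40)&(abs(Q[...,0])<30); q=Q[m]
print('rim',len(q), np.percentile(q,[1,99],0).round(1).tolist(),'front rim x',np.percentile(q[abs(q[:,1])<12][:,0],[2,98]).round(1))
m=(Q[...,2]<5)&(P[...,2]>104)&(abs(Q[...,1])<20)&(abs(Q[...,0])<20); q=Q[m]
print('vial body',len(q),np.percentile(q,[1,99],0).round(1).tolist())
cv2.imwrite('pics/v2.png',cv2.resize(a['img'][150:270,240:400],(800,600),interpolation=2))
E
python3 v.py
```

```text
18.35 [ 616.5197278  -200.8857581   135.87374088] 22.1972405043979 24.999563992023468
[(170, [19.1, -0.4, -136.7]), (174, [14.1, -0.4, -136.2]), (178, [26.4, -0.3, -46.6]), (182, [23.1, -0.3, -44.7]), (186, [19.7, -0.3, -42.6]), (190, [15.8, -0.3, -43.3]), (194, [11.7, -0.3, -44.5]), (198, [-3.6, -0.4, -86.5]), (202, [11.4, -0.3, -18.1]), (206, [11.8, -0.3, -5.3]), (210, [11.6, -0.3, 4.6]), (214, [9.3, -0.3, 7.4]), (218, [10.3, -0.3, 19.4]), (222, [10.5, -0.3, 28.1]), (226, [10.3, -0.3, 35.4]), (230, [10.8, -0.3, 43.5]), (234, [8.0, -0.3, 43.2]), (238, [5.2, -0.3, 43.1]), (242, [3.4, -0.3, 45.2]), (246, [0.2, -0.3, 44.2]), (250, [-2.5, -0.3, 44.4]), (254, [-5.5, -0.3, 43.9]), (258, [-8.9, -0.3, 42.9])]
tip [27.61730201 30.05568209]
rim 704 [[-16.4, -18.4, -45.6], [26.3, 19.8, -41.6]] front rim x [10.9 26.6]
vial body 328 [[-1.1, -12.1, -23.4], [12.1, 12.1, 5.0]]
```

View pics/v2.png

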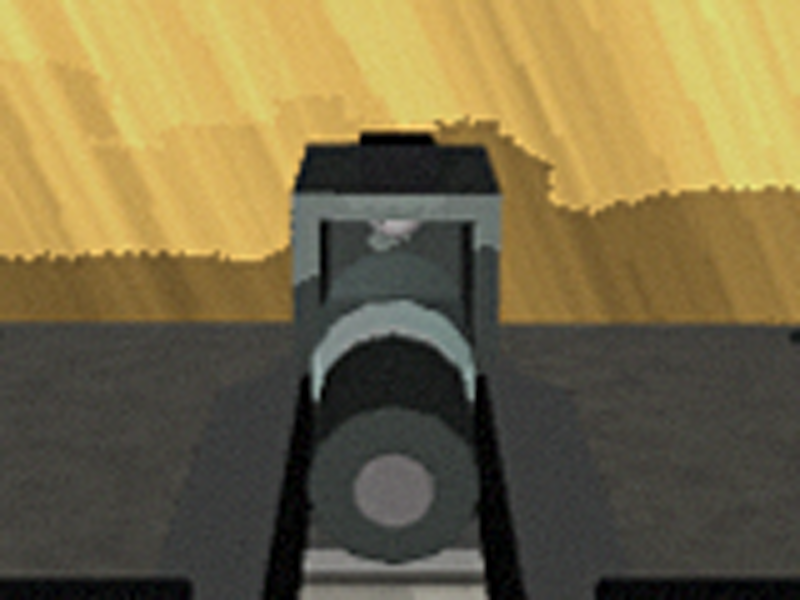

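The picture shows the vial in line with the cup, its cap at crop (395,490) and the mouth centre at (396,250). A small correction, then entry.

Call:
arm_command(
  plan=[
    [-1,-0.0015,0.0005,0.006,0],
    [-1,0,0,0.006,0],
    [-1,0,0,0,0],
    [-1,0,0,0.004,0],
    [-1,0,0,0.004,0],
    [-1,0,0,0.004,0],
    [-1,0,0,0,0],
  ],
)

```text
clock: 19.27
eef_pos: [616.2, -203.7, 111.6]
eef_rot: [-3.142, -0.0, 1.145]
wrist_force: [1.0, 1.1, 0.2]
finger_gap: 22.6
finger_force: 25.0
```

Call:
arm_command(
  plan=[
    [-1,0.0013,0,0,0],
    [-1,0,0,0,0],
    [-1,0,0,0,0],
    [-1,0,0,0.003,0],
    [-1,0,0,0.003,0],
    [-1,0,0,0,0],
  ],
)

```text
clock: 20.02
eef_pos: [616.7, -202.4, 105.5]
eef_rot: [-3.141, -0.0, 1.145]
wrist_force: [1.4, 0.1, 0.7]
finger_gap: 22.3
finger_force: 25.0
```

Call:
arm_command(
  plan=[
    [-1,0,0,0.003,0],
    [-1,0,0,0.003,0],
    [-1,0,0,0.003,0],
    [-1,0,0,0.003,0],
    [-1,0,0,0.003,0],
    [-1,0,0,0.003,0],
    [-1,0,0,0.003,0],
    [-1,0,0,0.003,0],
    [-1,0,0,0,0],
  ],
)

```text
clock: 21.15
eef_pos: [616.4, -202.3, 81.0]
eef_rot: [-3.14, -0.0, 1.145]
wrist_force: [-0.3, 0.3, -0.5]
finger_gap: 22.4
finger_force: 25.0
```

Call:
arm_command(
  plan=[
    [-1,0,0,0.002,0],
    [-1,0,0,0.002,0],
    [-1,0,0,0.002,0],
    [-1,0,0,0,0],
    [-1,0,0,0,0],
  ],
)

```text
clock: 21.78
eef_pos: [616.7, -202.4, 75.7]
eef_rot: [-3.141, -0.0, 1.145]
wrist_force: [0.9, -0.3, -0.3]
finger_gap: 22.1
finger_force: 25.0
```

Run:
```python
from m import *
s=manip.read_state();e=s['eef_pos'];y=s['eef_rot'][2];print(s['clock'],e,s['wrist_force'])
A=np.array([[np.cos(y),np.sin(y),0],[np.sin(y),-np.cos(y),0],[0,0,1]])
a=cam('wrist');P=pts(a);Q=(P-e)@A.T
print([(v,Q[v,318].round(1).tolist(),P[v,318,2].round(1)) for v in range(186,262,3)])
m=(abs(Q[...,0]+33)<6)&(abs(Q[...,1])<30)&(P[...,2]>130)&(P[...,2]<145); print('plate top',m.sum(),np.percentile(P[m][:,2],95) if m.any() else '')
m=(abs(P[...,2]-93.5)<5)&(abs(Q[...,1])<22)&(Q[...,0]>14)&(Q[...,0]<32);print('housing/rim z',np.median(P[m][:,2]),Q[m][:,0].max(),np.percentile(Q[m][:,1],[1,99]))
m=(abs(P[...,2]-118)<4)&(np.hypot(Q[...,0],Q[...,1])<16);print('cap top z',m.sum(),np.median(P[m][:,2]))
```

```text
21.775 [ 616.68457481 -202.44787206   75.68180226] [ 0.86191439 -0.32015502 -0.33575189]
[(186, [12.4, -0.4, -75.4], np.float64(0.3)), (189, [28.5, -0.3, 6.5], np.float64(82.2)), (192, [28.5, -0.3, 15.6], np.float64(91.2)), (195, [26.2, -0.3, 15.5], np.float64(91.2)), (198, [24.5, -0.3, 17.3], np.float64(93.0)), (201, [21.8, -0.3, 15.5], np.float64(91.2)), (204, [19.5, -0.3, 15.3], np.float64(91.0)), (207, [17.3, -0.3, 15.5], np.float64(91.2)), (210, [15.4, -0.3, 16.4], np.float64(92.1)), (213, [12.2, -0.3, 13.6], np.float64(89.3)), (216, [7.9, -0.3, 7.8], np.float64(83.5)), (219, [10.3, -0.3, 21.5], np.float64(97.2)), (222, [10.5, -0.3, 28.0], np.float64(103.7)), (225, [10.5, -0.3, 33.8], np.float64(109.5)), (228, [10.1, -0.3, 38.3], np.float64(114.0)), (231, [9.8, -0.3, 42.7], np.float64(118.4)), (234, [8.0, -0.3, 43.2], np.float64(118.8)), (237, [5.5, -0.3, 42.3], np.float64(117.9)), (240, [4.0, -0.3, 43.4], np.float64(119.1)), (243, [2.3, -0.3, 44.2], np.float64(119.9)), (246, [-0.4, -0.3, 42.9], np.float64(118.6)), (249, [-1.8, -0.3, 44.4], np.float64(120.0)), (252, [-4.5, -0.3, 43.1], np.float64(118.8)), (255, [-6.0, -0.3, 44.3], np.float64(120.0)), (258, [-8.9, -0.3, 42.8], np.float64(118.5)), (261, [-10.6, -0.3, 43.7], np.float64(119.4))]
plate top 9 130.99969877102362
housing/rim z 91.43608387489256 29.12280582064582 [-19.59238826  18.33824788]
cap top z 1023 119.10243043153244
```

Call:
arm_command(
  plan=[
    [-1,0,0,0.001,0],
    [-1,0,0,0,0],
    [-1,0,0,0.001,0],
    [-1,0,0,0,0],
  ],
)

```text
clock: 22.32
eef_pos: [616.7, -202.6, 73.8]
eef_rot: [3.141, -0.0, 1.145]
wrist_force: [0.3, 0.3, -0.3]
finger_gap: 22.5
finger_force: 25.0
```

Call:
arm_command(
  plan=[
    [-1,0,0,0.001,0],
    [-1,0,0,0,0],
    [-1,0,0,0.001,0],
    [-1,0,0,0,0],
    [-1,0,0,0,0],
  ],
)

```text
clock: 22.95
eef_pos: [617.4, -202.6, 73.2]
eef_rot: [3.139, -0.0, 1.145]
wrist_force: [-0.9, 0.5, 8.9]
finger_gap: 22.3
finger_force: 25.0
```

```bash
cat > r.py <<'E'
from m import *
s=manip.read_state();e=s['eef_pos'];y=s['eef_rot'][2];print(s['clock'],e,s['wrist_force'],s['moment'])
A=np.array([[np.cos(y),np.sin(y),0],[np.sin(y),-np.cos(y),0],[0,0,1]])
a=cam('wrist');P=pts(a);Q=(P-e)@A.T
m=(abs(P[...,2]-92)<6)&(abs(Q[...,1])<22)&(Q[...,0]>16)&(Q[...,0]<32);print('housing/rim z',np.median(P[m][:,2]),np.percentile(Q[m][:,0],99))
m=(abs(P[...,2]-117)<6)&(np.hypot(Q[...,0]+1,Q[...,1])<9);print('cap top z',m.sum(),np.median(P[m][:,2]))
E
python3 r.py
```

```text
22.95 [ 617.3993597  -202.63763134   73.24782286] [-0.92342416  0.46711517  8.92264227] [ 0.27252034  0.32241126 -0.05292669]
housing/rim z 90.85110580316558 28.85856806007926
cap top z 576 116.97554587314852
```

Call:
arm_command(
  plan=[
    [-1,0,0,0.0007,0],
    [-1,0,0,0,0],
    [-1,0,0,0,0],
  ],
)

```text
clock: 23.38
eef_pos: [617.6, -202.7, 73.1]
eef_rot: [3.139, -0.0, 1.145]
wrist_force: [-0.7, 1.3, 13.6]
finger_gap: 22.0
finger_force: 25.0
```

```bash
python3 r.py
python3 - <<'E'
import cv2,numpy as np
a=np.load('wrist.npz')['img'];cv2.imwrite('pics/v3.png',cv2.resize(a[170:270,250:390],(800,571),interpolation=2))
E
```

```text
23.375 [ 617.59388589 -202.70811131   73.0900292 ] [-0.7488977   1.27548059 13.57043061] [ 0.31761837  0.44413121 -0.03572019]
housing/rim z 90.80287003697482 28.848985540607504
cap top z 579 116.83363872584712
```

View pics/v3.png

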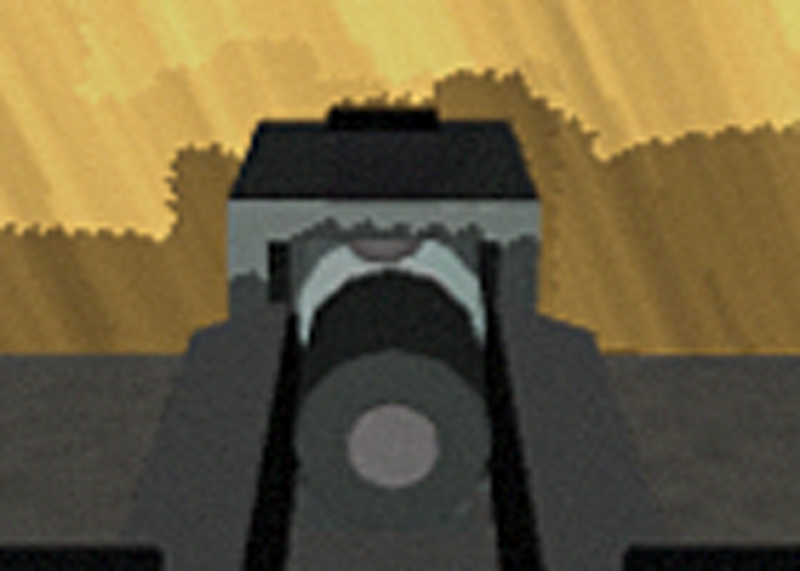

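Stiff stop at 13.6 N, so it is on the floor. The ball shows over the shoulder at crop (385,250). I'll release and rise.

Call:
arm_command(
  plan=[
    [0,0,0,0,0],
    [0,0,0,0,0],
    [0,0,0,0,0],
    [0,0,0,0,0],
    [0,0,0,-0.01,0],
    [0,0,0,-0.03,0],
    [0,0,0,-0.03,0],
    [0,0,0,-0.03,0],
    [0,0,0,0,0],
    [0,0,0,0,0],
  ],
)

```text
clock: 24.68
eef_pos: [616.4, -202.4, 170.3]
eef_rot: [-3.141, 0.0, 1.145]
wrist_force: [-0.1, -0.5, -0.6]
finger_gap: 46.7
finger_force: 0.0
```

Run:
```python
from m import *
s=manip.read_state();e=s['eef_pos'];y=s['eef_rot'][2];print(s['clock'],e,s['wrist_force'],s['finger_gap'])
A=np.array([[np.cos(y),np.sin(y),0],[np.sin(y),-np.cos(y),0],[0,0,1]])
a=cam('wrist');P=pts(a);Q=(P-e)@A.T
m=(abs(P[...,2]-92)<6)&(abs(Q[...,1])<22)&(Q[...,0]>10)&(Q[...,0]<32);print('rim z',np.median(P[m][:,2]),Q[m].mean(0),np.percentile(Q[m][:,0],99))
m=(abs(P[...,2]-117)<6)&(np.hypot(Q[...,0]+1,Q[...,1])<16);print('cap',m.sum(),np.median(P[m][:,2]),cv2.minEnclosingCircle(Q[m][:,:2].astype(np.float32)))
m=(abs(P[...,2]-138)<3.5)&(abs(Q[...,0]+33)<4)&(abs(Q[...,1])<32);print('plate top',np.median(P[m],0) if m.any() else '')
cv2.imwrite('pics/end.png',cv2.resize(a['img'][130:290,220:420],(800,600),interpolation=2))
```

```text
24.675 [ 616.38651895 -202.40543488  170.30781959] [-0.11480421 -0.53487532 -0.57070066] 46.7236495117564
rim z 91.37994760354894 [ 19.01743206   0.08412537 -79.13419176] 29.008793603572
cap 418 117.2167124250214 ((0.49965810775756836, 1.119046688079834), 11.41040325164795)
plate top [ 602.2041092  -231.19776409  136.7856747 ]
```

View pics/end.png

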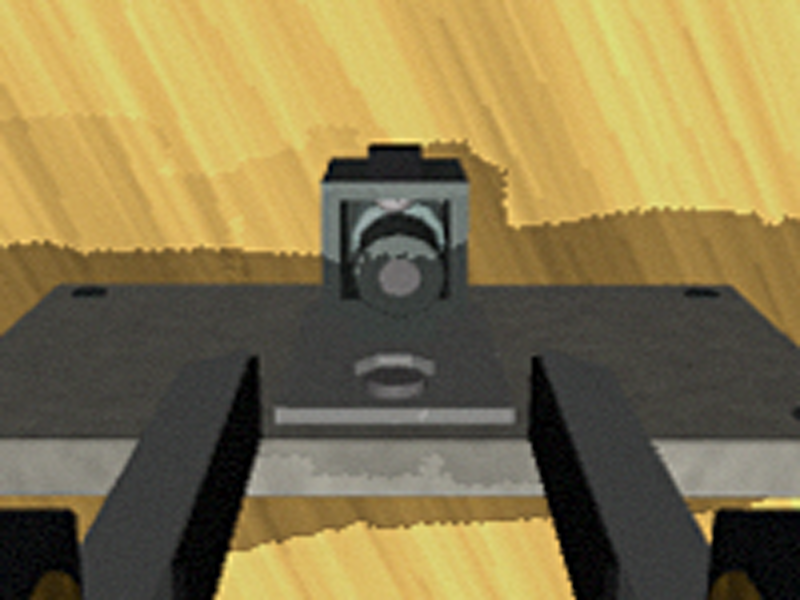

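The picture shows the holder hanging, the cap at crop (399,280) and the ball out over the shoulder at (392,203). The cap stands 25.8 mm above the rim and is centred. Handing in.

```bash
python3 -c "
from cell import ticket
print(ticket.sign_off())"
```

```text
the job is handed in; nothing more can be done
None
```

I hung the holder on the screw, pushed the vial home and let go of both, then handed the job in at about 25 s; the hand-in gave no pass or fail, and the ball's click was judged from the camera picture.

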